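Fit the C-shaped stroke stop to the hand press

TASK

Fit the C-shaped stroke stop to the green hand press: draw it by its brass ring out of the wooden parking block, set it down flat on the counter and let go, then take it by its red handle and slide its gap sideways onto the press's steel rod, between the top of the green head and the round flange, until the rod is fully inside the ring and the stop lies flat on the head. Only then bring the lever down until the flange rests on the stop, and leave it so. Leave the lens, the ring wrench, the slide viewer and the three filters where they are.

Things in the scene. Friction and masses are not known exactly. Their poses are not given: they have to be found in the camera images.
- stop: Loose flat stroke stop, 16 mm thick, 0.13 kg: brass C-ring (outer dia. 48, bore 26, gap 20 at the bore widening to 40 outside) with a straight red handle 14 wide, 16 high. Origin: ring centre at its underside; x out through the gap; handle along -x, its end 108 mm from the origin; z up. At the start it lies flat, the handle in the parking block, only the ring and 10 mm of handle outside.
- stop_grip (a point): Point on the handle's middle line, 75 mm from the ring's centre along the stop's -x, 8 mm above its underside: where to hold the stop for fitting.
- park: Fixed wooden parking block, 100 deep (its x), 90 wide, 40 high, origin at the centre of its underside. A roofed slot 24 wide, 22 high, 88 deep runs in from the middle of its -x face, which looks to the middle of the counter; the stop's handle pulls straight out along the block's -x. At the start the ring's centre is 34 mm out from that face.
- press: Fixed green hand press, origin on the counter below the axis of its upright steel rod, z up, its -x side looks roughly to the robot. Base x -90 to +110, y -60 to +60, 20 mm high. Head: box y -45 to +45, x -42 to +93, flat top at z = 140 mm. Column at the rear (x +40 to +90). Lever on the -y side.
- rod_seat (a point): Point on the rod's axis level with the head's flat top (140 mm up). Rod diameter 14; its steel flange (dia. 56, 9 thick) has its underside 40 mm above the head's top with the lever up (a nut on it reaches to 55 mm). The stop comes in level from the press's -x side, handle pointing to that side, its x along the press's x.
- flange (a point): Centre of the flange's underside; it moves with the rod.
- ram (a joint): How far rod and flange have come down, m: 0 up (start), at most 0.038. It is geared to the lever: 0.030 m per rad. With the stop in place the flange meets it at 0.024.
- lever (a joint): Lever angle, rad: 0 up (start), grows as the knob comes down. Axis along the press's x through press-frame (0, -68, 115) mm; knob 110 mm from it, towards -y, 0.6 rad above level at 0. Stays where left; about 3 N at the knob moves it; at 0.8 rad the flange meets the stop. It can be pushed down from above with shut fingers.
- lever_knob (a point): Centre of the black ball, diameter 30 mm, at the lever's end.
- lens: Bystander: chrome lens, diameter 58, 46 high, origin at its underside.
- wrench: Bystander: flat brass ring wrench, 132 by 30 by 5 mm.
- viewer: Bystander: grey slide viewer, 100 by 85 by 55 mm, origin at the centre of its underside.
- filter0: Bystander: amber glass filter in a steel rim, diameter 52, 7 high, lying flat.
- filter1: Bystander: amber glass filter in a steel rim, diameter 52, 7 high, lying flat.
- filter2: Bystander: amber glass filter in a steel rim, diameter 52, 7 high, lying flat.
Things that resemble listed ones, but are neither listed nor needed, are in the scene too. Of the things like the stop, leave any that is black; of the rest the larger one is meant.

How it is judged:
On the way, in this order (a step that is already met when the one before it is completed fails the run):
1. the stop is drawn out of the parking block, set down flat on the counter clear of the block, and let go (horizontal distance between stop_grip and park above 0.09 m and height (world z) of stop below 0.004 m and angle between stop's own z axis and vertical below 0.06 rad and contact force between the fingers and stop below 0.1 N and linear speed of stop below 0.02 m/s), for 0.2 s.
2. the stop is on the rod, flat on the head, with the lever still up (horizontal distance between stop and rod_seat below 0.009 m and x of rod_seat in the frame of stop below 0.004 m and angle between stop's own z axis and vertical below 0.1 rad and height (world z) of stop between 0.137 and 0.145 m and value of joint ram below 0.006 m), for 0.2 s.
At the end, for the whole second after the job is handed in: The stop lies flat on the head (underside 137 to 145 mm up, tilt under 0.1 rad), ring centre within 9 mm of the rod axis and the rod at most 4 mm from it towards the gap; the flange is down on it (rod travel 21 to 27 mm); all at rest (horizontal distance between stop and rod_seat below 0.009 m and x of rod_seat in the frame of stop below 0.004 m and angle between stop's own z axis and vertical below 0.1 rad and height (world z) of stop between 0.137 and 0.145 m and value of joint ram between 0.021 and 0.027 m and linear speed of stop below 0.02 m/s); the robot touches nothing.
It fails at once if the lever is brought down (rod travel over 10 mm) while the stop is not on the rod (value of joint ram above 0.01 m and horizontal distance between stop and rod_seat above 0.02 m).
It fails at once if the lens, wrench, viewer or a filter is moved by more than 30 mm (distance of any of lens, wrench, viewer, filter0, filter1, filter2 from where it was at the start of the episode above 0.03 m).
It also fails if it takes over 72 s, if anything falls off the work surface, if the arm or the gripper's body presses on something with over 40 N, if the wrist force passes 120 N, or if a joint passes its speed limit or range.

ROBOT

A 6-joint arm with a two-finger parallel gripper is mounted at the origin on the work surface. World frame = base frame: x ahead of the robot, y to its left, z up, the work surface at z = 0. Lengths are in m, angles in rad, forces in N, time in s.
With the tool pointing down it reaches from about 0.35 to 0.975 m from the base axis. Payload 4.9 kg.
Tool frame: the origin (TCP) lies on the centre line of the jaws, within the pads' length; the fingertips stand 14 mm ahead of it and the grasp point (between the pads) lies 5 mm behind it; z points along the fingers, y is the line along which they close (so a half turn about z gives the same grasp; the last joint's range is limited). The gripper opens to 85 mm and grips with 20 to 120 N. Pads are 22 mm wide; open, the fingers measure 114 mm over their backs; the gripper's body (76 mm by 85 mm) begins 54 mm behind the grasp point. The pads swing forward as they close: fully open they stand 13 mm farther back than shut.
Start: joints at [-1.275, 0.053, 1.613, -0, 1.476, -0.119], TCP at [0.252, -0.572, 0.245] pointing down, gripper open.
Joint ranges: [-3.01, 3.01], [-1.01, 2.22], [0.06, 2.58], [-1.02, 4.17], [0.09, 2.62], [-3.14, 3.14]. Speed limits (rad/s): [2.57, 2.57, 3.14, 3.14, 3.14, 3.14].

INTERFACE

Orientations are given as a unit quaternion [w, x, y, z].
In Python, from plant import * gives the robot as it stands.
- The arm moves only by the tool send_rows, never from a script. Its argument "steps" is a list of rows, each an object with "translation": the shift along the tool's x, y, z in cm, a list of three; "delta_rot": the turn, a rotation vector about the tool's x, y, z in rad, a list of three; "jaw": the finger opening in cm, from 0 to 8.54. In form: [{"translation": [dx, dy, dz], "delta_rot": [rx, ry, rz], "jaw": jaw}, ...]. A call has exactly 8 rows; each row is the pose to reach, as a shift and turn from the pose commanded when the call began, along the tool's axes at that moment; what a row does not reach only later rows make up. A row lasts 1/10 s, in which the tool goes at most 50 mm and 8.59 degrees, less where a joint would pass 70% of its speed; a pose out of reach is approached as far as the arm can. A call with a gripper value outside its range is refused whole. The fingers move at their own pace and stop on an object; the grip force is fixed at half the most. Time passes only in rows, so rows that repeat a pose let the fingers close, or fill a call up. It gives the time, the measured TCP pose, the force, the opening and the grip force at its end, in the units of the state.
- state(): the state, without advancing time (a new reading comes with each control period).
- grab_frame(name): name is "scene" or "side" or "wrist"; returns a dict with "pixels" (400x640x3 uint8, blue, green, red), "range_z" (400x640 float32, m along the optical axis (not along the pixel's ray), 0 where there is no reading), "fx", "fy", "cx", "cy" (pixels), "rvec" (rotation vector, rad) and "tvec" (3), from world to camera coordinates, as OpenCV has them. Camera axes: x right, y down, z forward; pixel columns grow to the right and rows downward; lengths in m; the calibration is good to about 2 mm. The wrist camera is an equidistant fisheye: a pixel r from the principal point sees the ray r / f radians off the axis. A picture is of the moment at which its call begins.
- job_done(): hands the job in; it is judged then, once.
The state is a dict: "time": time; "joint_pos": joint angles; "joint_vel": joint speeds; "joint_efforts": joint torques, N m; "tool_pos": TCP position; "tool_rot": TCP orientation; "contact_force": force on the tool from outside, world axes, zero at the start; "ft_torque": the same for the moment, N m; "gripper_width": opening from 0.0 (shut) to 1.0 (fully open); "grasp_force": force on a finger pad.
Only numpy, scipy, OpenCV 4.12 (cv2) and the standard library are available. Lean on these libraries where they do the work, as an engineer would, in place of code of your own. Each camera call takes 0.05 s, during which the arm holds its last target. There are 200 camera calls.

## Working session

There is one attempt and no reset: what is moved stays moved. The work goes in short steps, Python scripts to look and compute and a tool call to move; the robot and the scene stay as the last step left them, time stands still between calls to the robot, and variables do not carry over. Pictures are saved under pics/ and viewed, at most 10 in all, crops included, and the job is handed in when it is done.

Besides the shell and the picture viewer there is one more tool, called after "Request:" by a JSON object that holds its "fn" and its "kwargs". send_rows: Moves the arm, as the interface text tells. Its arguments: {"type":"object","properties":{"steps":{"type":"array","items":{"type":"object","properties":{"translation":{"type":"array","items":{"type":"number"}},"delta_rot":{"type":"array","items":{"type":"number"}},"jaw":{"type":"number"}}}}},"required":["steps"]}

```bash
mkdir -p pics; ls; cat > h.py <<'E'
from plant import *
import numpy as np, cv2
from scipy.spatial.transform import Rotation as R
def grab(n,f):
    d=grab_frame(n); cv2.imwrite('pics/%s.png'%f,d['pixels']); np.savez('%s.npz'%f,**d); return d
def cloud(d):
    h,w=d['range_z'].shape; u,v=np.meshgrid(np.arange(w),np.arange(h)); z=d['range_z']
    p=np.stack([(u-d['cx'])/d['fx']*z,(v-d['cy'])/d['fy']*z,z],-1)
    M=cv2.Rodrigues(np.array(d['rvec']))[0]
    P=(p-np.array(d['tvec']).ravel())@M
    P[z==0]=np.nan
    return P
def ray(d,u,v,zp):
    M=cv2.Rodrigues(np.array(d['rvec']))[0]; c=-M.T@np.array(d['tvec']).ravel()
    r=M.T@np.array([(u-d['cx'])/d['fx'],(v-d['cy'])/d['fy'],1.]); return c+r*(zp-c[2])/r[2]
def pose():
    s=state(); q=np.array(s['tool_rot']); return np.array(s['tool_pos']),R.from_quat(q[[1,2,3,0]])
def rel(pt,rot=None):
    p,r=pose(); out=r.inv().apply(np.array(pt)-p)*100
    return out, (None if rot is None else (r.inv()*rot).as_rotvec())
E
python3 - <<'E'
from h import *
for n in ('scene','side'):
    d=grab(n,n+'0'); print(n,d['fx'],d['cx'],d['cy'],d['rvec'],d['tvec'])
s=state();print(s)
print(R.from_quat(np.array(s['tool_rot'])[[1,2,3,0]]).as_matrix())
E
```

```text
pics
scene 481.0766547454711 316.2348103725821 202.71083476571513 [ 2.04622729  1.4801166  -0.54503225] [-0.17295714 -0.28399578  1.7288582 ]
side 488.99201984901845 325.16927414853114 200.03258998689176 [ 0.76043837 -2.3838945   1.38637778] [0.43205348 0.25767966 1.26699531]
{'time': 0.1, 'joint_pos': array([-1.27498960e+00,  5.33287847e-02,  1.61416418e+00, -7.08620584e-06,
        1.47596710e+00, -1.19030916e-01]), 'joint_vel': array([ 0.00062333, -0.00100443, -0.00327471,  0.00081279,  0.00036542,
        0.0007491 ]), 'joint_efforts': array([ 9.63926723e-04, -3.94901741e+01, -3.71363068e+01, -9.45578813e-05,
        3.94356539e-03,  5.01805062e-06]), 'tool_pos': array([ 0.25172561, -0.57148441,  0.24415792]), 'tool_rot': array([-9.29751439e-04,  9.78565232e-01,  2.05934979e-01, -8.59341500e-05]), 'contact_force': array([-0.27626694,  0.37356486, -0.05490014]), 'ft_torque': array([-0.05166948, -0.00450701, -0.01092967]), 'grasp_force': 0.0, 'gripper_width': 1.0009500472325008}
[[ 9.15181554e-01  4.03041461e-01 -5.51121028e-04]
 [ 4.03041780e-01 -9.15179840e-01  1.78425117e-03]
 [ 2.14752343e-04 -1.85503856e-03 -9.99998256e-01]]
```

View pics/scene0.png

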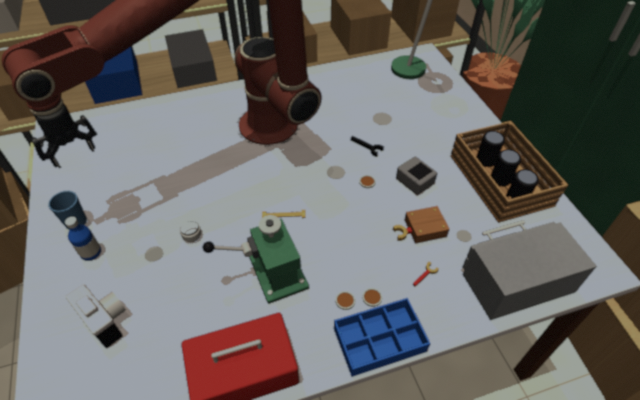

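View pics/side0.png

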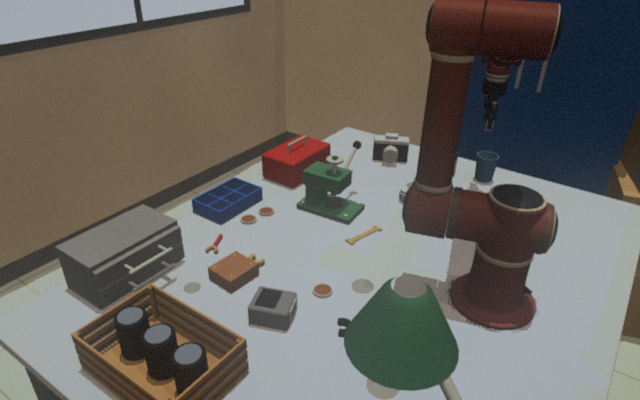

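Scene view: there are three C-shaped candidates. The black one is at (367,146), a small loose one with a red handle is at (426,274), and a brass ring sticks out of the wooden block at (402,231). The block one fits: it is not black, it is larger, and its handle is parked. The press is at (275,255) with its knob at (208,247). The side view agrees, with the block at (235,270). Next I'll take the enlarged crop and measure.

```bash
python3 - <<'E'
from h import *
d=dict(np.load('scene0.npz')); P=cloud(d); im=d['pixels']
cv2.imwrite('pics/crop1.png',cv2.resize(im[190:300,190:460],None,fx=2.9,fy=2.9,interpolation=cv2.INTER_CUBIC))
hsv=cv2.cvtColor(im,cv2.COLOR_BGR2HSV)
def st(n,m):
    q=P[m&np.isfinite(P[...,2])]; print(n,len(q),q.min(0).round(3),q.max(0).round(3),np.median(q,0).round(3)); return q
# table level
print('table',[P[v,u].round(3) for u,v in((330,240),(150,200),(450,290))])
U,V=np.meshgrid(np.arange(640),np.arange(400))
def box(a,b,c,e): return (U>=a)&(U<c)&(V>=b)&(V<e)
# park top
m=box(400,200,455,250)&(abs(P[...,2]-.04)<.005); q=st('park top',m)
print(cv2.minAreaRect((q[:,:2]*1000).astype(np.float32)))
m=box(388,220,412,242)&(hsv[...,1]>120)&(hsv[...,0]>15)&(hsv[...,0]<35)
q=st('ring',m); print(np.argwhere(m)[:,::-1].mean(0))
# press head top
m=box(240,210,310,300)&(abs(P[...,2]-.14)<.006)&(hsv[...,0]>40)&(hsv[...,0]<90); q=st('head',m)
print(cv2.minAreaRect((q[:,:2]*1000).astype(np.float32)))
m=box(255,205,290,240)&(P[...,2]>.165); q=st('flange',m)
m=box(240,210,320,305)&(abs(P[...,2]-.02)<.006); q=st('base',m); print(cv2.minAreaRect((q[:,:2]*1000).astype(np.float32)))
m=box(200,238,218,256)&(P[...,2]>.1); q=st('knob',m)
M=cv2.Rodrigues(d['rvec'])[0];print('cam',-M.T@d['tvec'])
E
```

```text
table [array([ 0.554,  0.043, -0.   ]), array([ 0.228, -0.44 , -0.005]), array([0.811, 0.294, 0.001])]
park top 830 [0.55  0.271 0.035] [0.651 0.377 0.045] [0.603 0.323 0.039]
((601.2534790039062, 324.1600646972656), (102.78165435791016, 94.5089340209961), 85.22209167480469)
ring 75 [0.576 0.231 0.001] [0.619 0.262 0.02 ] [0.596 0.246 0.014]
[400.82666667 231.32      ]
head 1323 [ 0.538 -0.179  0.134] [ 0.681 -0.079  0.145] [ 0.625 -0.131  0.139]
((609.3116455078125, -130.85455322265625), (139.50491333007812, 93.27362060546875), 5.081934928894043)
flange 344 [ 0.555 -0.158  0.179] [ 0.613 -0.103  0.198] [ 0.588 -0.132  0.188]
base 796 [ 0.546 -0.194  0.014] [ 0.698 -0.064  0.026] [ 0.668 -0.161  0.019]
((618.3179931640625, -128.2481231689453), (154.7233123779297, 119.95502471923828), 4.989762783050537)
knob 132 [ 0.588 -0.302  0.16 ] [ 0.614 -0.268  0.194] [ 0.603 -0.287  0.185]
cam [ 1.318621   -0.24310959  1.14090089]
```

View pics/crop1.png

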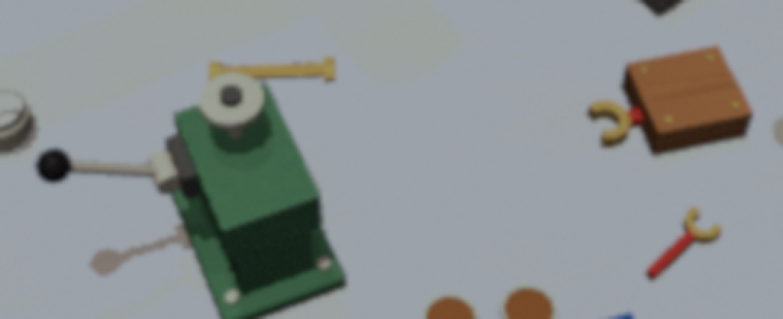

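The crop confirms it: the larger brass C-ring at crop (610,120) comes out of the wooden block with its gap facing away from the block. The small red one at (690,245) is the decoy. The measured sizes match the description: block 103x95, head 139x93, head top at 0.139 m. I'll go to a hover above the ring.

```bash
cat >> h.py <<'E'
def tool(yaw_y):  # tool z down, tool y along world yaw (rad)
    y=np.array([np.cos(yaw_y),np.sin(yaw_y),0]); z=np.array([0,0,-1.]); return R.from_matrix(np.stack([np.cross(y,z),y,z],1))
def go(pt,deg):
    p,r=pose(); t,v=rel(pt,tool(np.radians(deg))); s=state()
    print('t',round(s['time'],2),'tcp',p.round(4),'rel cm',t.round(2),'rot',v.round(3),'F',s['contact_force'].round(1),'w',round(float(s['gripper_width']),3),'q6',s['joint_pos'][5].round(2))
E
python3 - <<'E'
from h import *
go([.594,.240,.2],-4.8)
E
```

```text
t 0.1 tcp [ 0.2517 -0.5715  0.2442] rel cm [ 64.03 -60.46   4.54] rot [-2.000e-03 -1.000e-03 -1.072e+00] F [-0.3  0.4 -0.1] w 1.001 q6 -0.12
```

Request:
{"fn": "send_rows", "kwargs": {"steps": [{"translation":[64,-60.5,4.5],"delta_rot":[0,0,-1.07],"jaw":8.5},{"translation":[64,-60.5,4.5],"delta_rot":[0,0,-1.07],"jaw":8.5},{"translation":[64,-60.5,4.5],"delta_rot":[0,0,-1.07],"jaw":8.5},{"translation":[64,-60.5,4.5],"delta_rot":[0,0,-1.07],"jaw":8.5},{"translation":[64,-60.5,4.5],"delta_rot":[0,0,-1.07],"jaw":8.5},{"translation":[64,-60.5,4.5],"delta_rot":[0,0,-1.07],"jaw":8.5},{"translation":[64,-60.5,4.5],"delta_rot":[0,0,-1.07],"jaw":8.5},{"translation":[64,-60.5,4.5],"delta_rot":[0,0,-1.07],"jaw":8.5}]}}

```text
time: 0.9
tool_pos: [0.4071, -0.2018, 0.2245]
tool_rot: [0.0, 0.736, 0.677, 0.0]
contact_force: [0.9, -0.1, -0.1]
gripper_width: 0.996
grasp_force: 0.0
```

```bash
python3 - <<'E'
from h import *
go([.594,.240,.2],-4.8)
E
```

```text
t 0.9 tcp [ 0.4071 -0.2018  0.2245] rel cm [45.59 14.94  2.45] rot [ 0. -0.  0.] F [ 0.9 -0.1 -0.1] w 0.996 q6 -0.54
```

Request:
{"fn": "send_rows", "kwargs": {"steps": [{"translation":[45.6,15,2.4],"delta_rot":[0,0,0],"jaw":8.5},{"translation":[45.6,15,2.4],"delta_rot":[0,0,0],"jaw":8.5},{"translation":[45.6,15,2.4],"delta_rot":[0,0,0],"jaw":8.5},{"translation":[45.6,15,2.4],"delta_rot":[0,0,0],"jaw":8.5},{"translation":[45.6,15,2.4],"delta_rot":[0,0,0],"jaw":8.5},{"translation":[45.6,15,2.4],"delta_rot":[0,0,0],"jaw":8.5},{"translation":[45.6,15,2.4],"delta_rot":[0,0,0],"jaw":8.5},{"translation":[45.6,15,2.4],"delta_rot":[0,0,0],"jaw":8.5}]}}

```text
time: 1.7
tool_pos: [0.5641, 0.1657, 0.2043]
tool_rot: [-0.0, 0.737, 0.676, -0.0]
contact_force: [0.7, -0.5, 0.4]
gripper_width: 0.994
grasp_force: 0.0
```

```bash
python3 - <<'E'
from h import *
go([.594,.240,.2],-4.8)
d=grab('wrist','w1'); print(d['fx'],d['cx'],d['cy'])
E
```

```text
t 1.7 tcp [0.5641 0.1657 0.2043] rel cm [7.66 2.35 0.43] rot [-0.001  0.    -0.002] F [ 0.7 -0.5  0.4] w 0.994 q6 0.24
309.70691628693146 325.3394160345513 201.47182094878067
```

View pics/w1.png

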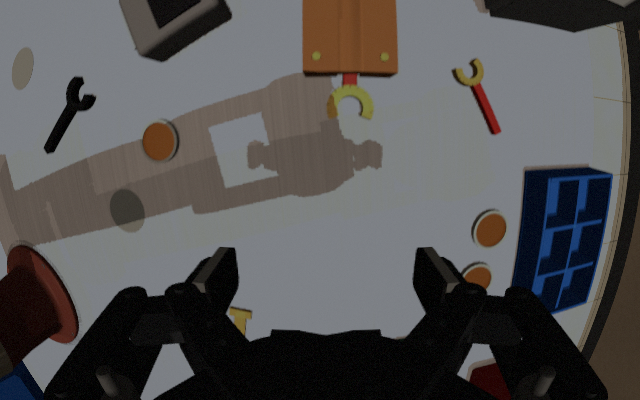

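```bash
cat >> h.py <<'E'
def wray(d,uv,zp):
    uv=np.asarray(uv,float); a=np.stack([uv[:,0]-d['cx'],uv[:,1]-d['cy']],1); r=np.linalg.norm(a,axis=1); th=r/d['fx']
    dc=np.column_stack([a/np.maximum(r,1e-9)[:,None]*np.sin(th)[:,None],np.cos(th)])
    M=cv2.Rodrigues(np.array(d['rvec']))[0]; c=-M.T@np.array(d['tvec']).ravel(); w=dc@M
    return c+w*((zp-c[2])/w[:,2])[:,None]
E
python3 - <<'E'
from h import *
d=dict(np.load('w1.npz')); hsv=cv2.cvtColor(d['pixels'],cv2.COLOR_BGR2HSV)
m=((hsv[...,0]>15)&(hsv[...,0]<35)&(hsv[...,1]>110)&(hsv[...,2]>60)).astype(np.uint8)
n,l,s,c=cv2.connectedComponentsWithStats(m)
for i in range(1,n):
    if s[i,4]>60:
        vu=np.argwhere(l==i); X=wray(d,vu[:,::-1],.016)
        print(s[i],X.min(0).round(4),X.max(0).round(4),cv2.minEnclosingCircle((X[:,:2]*1000).astype(np.float32)))
E
```

```text
[312  51   9  10  79] [0.5608 0.2937 0.016 ] [0.5694 0.3037 0.016 ] ((564.707275390625, 298.73077392578125), 5.405600070953369)
[380  52   9  10  76] [0.6298 0.2886 0.016 ] [0.6386 0.2983 0.016 ] ((634.287109375, 293.5862731933594), 5.267550468444824)
[456  59  28  27 314] [0.7127 0.2628 0.016 ] [0.7468 0.2927 0.016 ] ((729.5508422851562, 279.23687744140625), 17.40238380432129)
[327  84  46  35 745] [0.5711 0.2298 0.016 ] [0.6173 0.2662 0.016 ] ((594.3370361328125, 242.49993896484375), 23.746349334716797)
[230 308  21  27 296] [ 0.426  -0.0274  0.016 ] [0.4539 0.0159 0.016 ] ((436.6225280761719, -4.944114685058594), 22.489635467529297)
```

The wrist view shows the block at (350,35) and the full ring at (350,103), gap downwards. Enclosing-circle radius is 23.7 mm, centre (0.594, 0.242), which matches. I'll centre over it and go down.

```bash
python3 - <<'E'
from h import *
go([.5943,.242,.017],-4.8)
E
```

```text
t 1.75 tcp [0.5654 0.1715 0.2034] rel cm [ 7.17  2.32 18.67] rot [-0.    -0.005  0.002] F [-3.   1.7 -0.2] w 0.994 q6 0.25
```

Request:
{"fn": "send_rows", "kwargs": {"steps": [{"translation":[3.5,1.2,0],"delta_rot":[0,0,0],"jaw":8.5},{"translation":[7,2.3,2],"delta_rot":[0,0,0],"jaw":8.5},{"translation":[7,2.3,6],"delta_rot":[0,0,0],"jaw":8.5},{"translation":[7,2.3,10],"delta_rot":[0,0,0],"jaw":8.5},{"translation":[7,2.3,12],"delta_rot":[0,0,0],"jaw":8.5},{"translation":[7,2.3,13],"delta_rot":[0,0,0],"jaw":8.5},{"translation":[7,2.3,13],"delta_rot":[0,0,0],"jaw":8.5},{"translation":[7,2.3,13],"delta_rot":[0,0,0],"jaw":8.5}]}}

```text
time: 2.55
tool_pos: [0.5937, 0.2314, 0.0762]
tool_rot: [0.0, 0.737, 0.676, 0.001]
contact_force: [-0.1, 0.5, 0.4]
gripper_width: 0.993
grasp_force: 0.0
```

```bash
python3 - <<'E'
from h import *
go([.5943,.242,.017],-4.8)
E
```

```text
t 2.55 tcp [0.5937 0.2314 0.0762] rel cm [ 1.06 -0.05  5.92] rot [ 0.002 -0.001 -0.002] F [-0.1  0.5  0.4] w 0.993 q6 0.34
```

Request:
{"fn": "send_rows", "kwargs": {"steps": [{"translation":[1,0,1.5],"delta_rot":[0,0,0],"jaw":8.5},{"translation":[1,0,3],"delta_rot":[0,0,0],"jaw":8.5},{"translation":[1,0,4.5],"delta_rot":[0,0,0],"jaw":8.5},{"translation":[1,0,5.5],"delta_rot":[0,0,0],"jaw":8.5},{"translation":[1,0,6],"delta_rot":[0,0,0],"jaw":8.5},{"translation":[1,0,6],"delta_rot":[0,0,0],"jaw":7},{"translation":[1,0,6],"delta_rot":[0,0,0],"jaw":6},{"translation":[1,0,6],"delta_rot":[0,0,0],"jaw":5.4}]}}

```text
time: 3.35
tool_pos: [0.5944, 0.2414, 0.0158]
tool_rot: [0.0, 0.737, 0.676, 0.001]
contact_force: [-0.4, 0.8, 0.3]
gripper_width: 0.63
grasp_force: 0.0
```

```bash
python3 - <<'E'
from h import *
go([.5943,.242,.017],-4.8)
grab('wrist','w2')
E
```

```text
t 3.35 tcp [0.5944 0.2414 0.0158] rel cm [ 0.06 -0.01 -0.12] rot [ 0.001 -0.001 -0.002] F [-0.4  0.8  0.3] w 0.63 q6 0.36
```

View pics/w2.png

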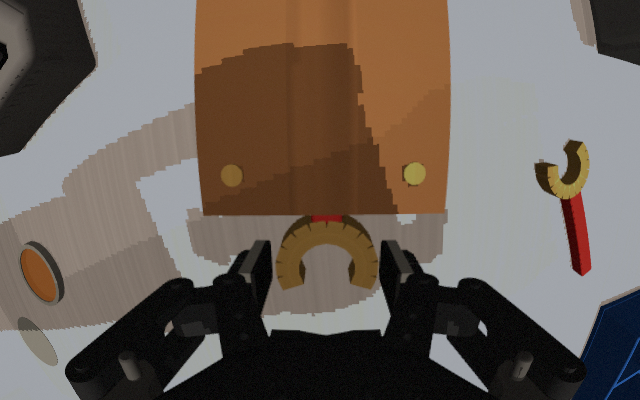

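The fingers straddle the ring at (326,255). I'll close on it.

Request:
{"fn": "send_rows", "kwargs": {"steps": [{"translation":[0,0,0],"delta_rot":[0,0,0],"jaw":4},{"translation":[0,0,0],"delta_rot":[0,0,0],"jaw":4},{"translation":[0,0,0],"delta_rot":[0,0,0],"jaw":4},{"translation":[0,0,0],"delta_rot":[0,0,0],"jaw":4},{"translation":[0,0,0],"delta_rot":[0,0,0],"jaw":4},{"translation":[-0.5,0,0],"delta_rot":[0,0,0],"jaw":4},{"translation":[-1,0,0],"delta_rot":[0,0,0],"jaw":4},{"translation":[-1.5,0,0],"delta_rot":[0,0,0],"jaw":4}]}}

```text
time: 4.2
tool_pos: [0.5936, 0.2271, 0.0163]
tool_rot: [0.0, 0.737, 0.676, 0.002]
contact_force: [-0.7, 2.9, 5.5]
gripper_width: 0.535
grasp_force: 61.9
```

Request:
{"fn": "send_rows", "kwargs": {"steps": [{"translation":[-1.5,0,0],"delta_rot":[0,0,0],"jaw":4},{"translation":[-3,0,0],"delta_rot":[0,0,0],"jaw":4},{"translation":[-5,0,0],"delta_rot":[0,0,0],"jaw":4},{"translation":[-7,0,0],"delta_rot":[0,0,0],"jaw":4},{"translation":[-9,0,0],"delta_rot":[0,0,0],"jaw":4},{"translation":[-11,0,0],"delta_rot":[0,0,0],"jaw":4},{"translation":[-12,0,0],"delta_rot":[0,0,0],"jaw":4},{"translation":[-12,0,0],"delta_rot":[0,0,0],"jaw":4}]}}

```text
time: 5.0
tool_pos: [0.5831, 0.1049, 0.0163]
tool_rot: [0.001, 0.737, 0.676, 0.0]
contact_force: [-0.6, -1.7, 8.3]
gripper_width: 0.534
grasp_force: 62.1
```

```bash
python3 - <<'E'
from h import *
go([.5943,.242,.017],-4.8)
grab('wrist','w3'); d=grab('scene','s3')
E
```

```text
t 5.0 tcp [0.5831 0.1049 0.0163] rel cm [13.75 -0.08 -0.08] rot [ 0.002  0.001 -0.004] F [-0.6 -1.7  8.3] w 0.534 q6 0.14
```

View pics/w3.png

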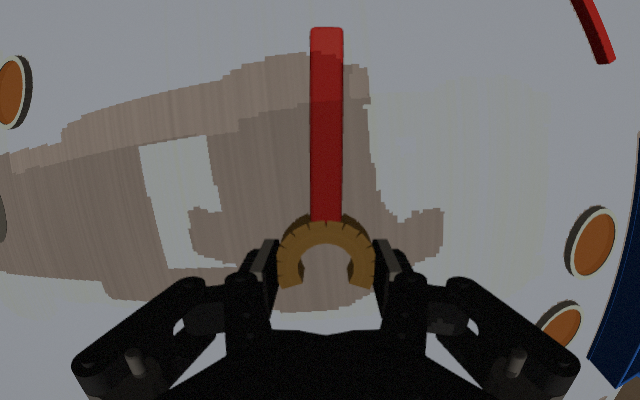

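The stop is out of the block, with the handle straight up the image from (326,30) to (326,220). I'll release and rise.

Request:
{"fn": "send_rows", "kwargs": {"steps": [{"translation":[0,0,0],"delta_rot":[0,0,0],"jaw":5.5},{"translation":[0,0,0],"delta_rot":[0,0,0],"jaw":6.5},{"translation":[0,0,0],"delta_rot":[0,0,0],"jaw":6.5},{"translation":[0,0,-1],"delta_rot":[0,0,0],"jaw":6.5},{"translation":[0,0,-3],"delta_rot":[0,0,0],"jaw":6.5},{"translation":[2,0,-6],"delta_rot":[0,0,0],"jaw":6.5},{"translation":[4,0,-9],"delta_rot":[0,0,0],"jaw":6.5},{"translation":[4,0,-9],"delta_rot":[0,0,0],"jaw":6.5}]}}

```text
time: 5.9
tool_pos: [0.5892, 0.149, 0.1114]
tool_rot: [0.003, 0.736, 0.677, 0.004]
contact_force: [0.6, 0.3, 0.7]
gripper_width: 0.756
grasp_force: 0.0
```

```bash
cat >> h.py <<'E'
def redbrass(d,zt):
    hsv=cv2.cvtColor(d['pixels'],cv2.COLOR_BGR2HSV); out={}
    for nm,m in (('red',((hsv[...,0]<6)|(hsv[...,0]>174))&(hsv[...,1]>150)&(hsv[...,2]>50)),('brass',(hsv[...,0]>15)&(hsv[...,0]<35)&(hsv[...,1]>110)&(hsv[...,2]>60))):
        n,l,s,c=cv2.connectedComponentsWithStats(m.astype(np.uint8))
        for i in range(1,n):
            if s[i,4]>150:
                X=wray(d,np.argwhere(l==i)[:,::-1],zt)*1000; q=X[:,:2].astype(np.float32)
                print(nm,s[i],'rect',np.round(np.hstack([np.ravel(a) for a in cv2.minAreaRect(q)]),1),'circ',np.round(np.hstack([np.ravel(a) for a in cv2.minEnclosingCircle(q)]),1))
E
python3 - <<'E'
from h import *
go([.583,.18,.017],-4.8)
redbrass(grab('wrist','w4'),.016)
E
```

```text
t 5.9 tcp [0.5892 0.149  0.1114] rel cm [ 3.02 -0.97  9.44] rot [ 0.01  -0.003  0.   ] F [0.6 0.3 0.7] w 0.756 q6 0.21
red [492  55  37  70 678] rect [748.6 235.5  10.3  60.4  25.4] circ [748.1 235.4  30.4]
red [ 313  125   18  111 1933] rect [588.2 169.9  83.9  13.2  85. ] circ [587.9 170.   42.1]
red [  0 290  33  73 566] rect [ 70.6 -31.7 188.8  73.7  54.5] circ [ 45.4 -13.7  94.6]
brass [469  23  36  36 533] rect [731.  274.3  34.9  24.7  26.8] circ [729.  278.2  17.5]
brass [ 292  236   59   38 1179] rect [582.6 110.9  32.9  47.   85. ] circ [582.3 105.5  24.1]
brass [183 345  25  32 403] rect [434.8  -7.5  53.1  25.2  59.7] circ [440.3 -10.6  26.8]
```

Request:
{"fn": "send_rows", "kwargs": {"steps": [{"translation":[3,-0.3,0],"delta_rot":[0,0,0],"jaw":5},{"translation":[3,-0.3,2],"delta_rot":[0,0,0],"jaw":4},{"translation":[3,-0.3,4],"delta_rot":[0,0,0],"jaw":4},{"translation":[3,-0.3,6],"delta_rot":[0,0,0],"jaw":4},{"translation":[3,-0.3,7],"delta_rot":[0,0,0],"jaw":4},{"translation":[3,-0.3,7],"delta_rot":[0,0,0],"jaw":4},{"translation":[3,-0.3,7],"delta_rot":[0,0,0],"jaw":4},{"translation":[3,-0.3,7],"delta_rot":[0,0,0],"jaw":4}]}}

```text
time: 6.75
tool_pos: [0.586, 0.1767, 0.0362]
tool_rot: [0.001, 0.737, 0.676, 0.001]
contact_force: [1.2, 0.0, 0.1]
gripper_width: 0.471
grasp_force: 0.0
```

```bash
python3 - <<'E'
from h import *
go([.589,.179,.0165],-5)
E
```

```text
t 6.75 tcp [0.586  0.1767 0.0362] rel cm [0.25 0.27 1.97] rot [ 0.002 -0.     0.001] F [1.2 0.  0.1] w 0.471 q6 0.26
```

Request:
{"fn": "send_rows", "kwargs": {"steps": [{"translation":[0.2,0.3,0],"delta_rot":[0,0,0],"jaw":4},{"translation":[0.2,0.3,1],"delta_rot":[0,0,0],"jaw":4},{"translation":[0.2,0.3,1.9],"delta_rot":[0,0,0],"jaw":3.5},{"translation":[0.2,0.3,1.9],"delta_rot":[0,0,0],"jaw":2.5},{"translation":[0.2,0.3,1.9],"delta_rot":[0,0,0],"jaw":1},{"translation":[0.2,0.3,1.9],"delta_rot":[0,0,0],"jaw":0.5},{"translation":[0.2,0.3,1.9],"delta_rot":[0,0,0],"jaw":0.5},{"translation":[0.2,0.3,1.9],"delta_rot":[0,0,0],"jaw":0.5}]}}

```text
time: 7.55
tool_pos: [0.588, 0.1785, 0.0157]
tool_rot: [-0.0, 0.737, 0.676, -0.0]
contact_force: [-0.5, 0.2, -2.0]
gripper_width: 0.143
grasp_force: 60.9
```

```bash
python3 - <<'E'
from h import *
go([.589,.179,.0165],-5)
redbrass(grab('wrist','w5'),.016)
E
```

```text
t 7.55 tcp [0.588  0.1785 0.0157] rel cm [ 0.06  0.09 -0.08] rot [-0.     0.     0.001] F [-0.5  0.2 -2. ] w 0.143 q6 0.26
red [ 580   83   33  100 1091] rect [745.9 235.7  11.8  59.9  25.3] circ [745.9 235.8  30.1]
red [ 310  191   31  145 3977] rect [587.  176.2  77.5  13.5  85.5] circ [587.1 176.2  38.8]
brass [222   0  22  10 171] rect [557.4 301.1   4.4   9.8  77.3] circ [557.7 302.7   4.9]
brass [553  34  42  53 938] rect [729.4 274.5  34.5  24.8  25.2] circ [727.5 278.6  17.4]
```

Gripped, opening 12 mm. I'll lift.

Request:
{"fn": "send_rows", "kwargs": {"steps": [{"translation":[0,0,-1],"delta_rot":[0,0,0],"jaw":0.5},{"translation":[0,0,-3],"delta_rot":[0,0,0],"jaw":0.5},{"translation":[0,0,-7],"delta_rot":[0,0,0],"jaw":0.5},{"translation":[0,0,-11],"delta_rot":[0,0,0],"jaw":0.5},{"translation":[0,0,-15],"delta_rot":[0,0,0],"jaw":0.5},{"translation":[0,0,-19],"delta_rot":[0,0,0],"jaw":0.5},{"translation":[0,0,-22],"delta_rot":[0,0,0],"jaw":0.5},{"translation":[0,0,-23],"delta_rot":[0,0,0],"jaw":0.5}]}}

```text
time: 8.4
tool_pos: [0.5901, 0.1789, 0.2519]
tool_rot: [0.002, 0.737, 0.676, 0.004]
contact_force: [0.4, 0.4, 0.7]
gripper_width: 0.143
grasp_force: 61.1
```

```bash
python3 - <<'E'
from h import *
go([.451,-.1435,.25],95)
E
```

```text
t 8.4 tcp [0.5901 0.1789 0.2519] rel cm [-3.331e+01 -1.110e+01  2.000e-02] rot [ 0.008  0.006 -1.744] F [0.4 0.4 0.7] w 0.143 q6 0.26
```

Request:
{"fn": "send_rows", "kwargs": {"steps": [{"translation":[-2.4,-0.8,0],"delta_rot":[0,0,-0.12],"jaw":0.5},{"translation":[-4.8,-1.6,0],"delta_rot":[0,0,-0.24],"jaw":0.5},{"translation":[-7.2,-2.4,0],"delta_rot":[0,0,-0.36],"jaw":0.5},{"translation":[-9.6,-3.2,0],"delta_rot":[0,0,-0.48],"jaw":0.5},{"translation":[-12,-4,0],"delta_rot":[0,0,-0.6],"jaw":0.5},{"translation":[-14.4,-4.8,0],"delta_rot":[0,0,-0.72],"jaw":0.5},{"translation":[-16.8,-5.6,0],"delta_rot":[0,0,-0.84],"jaw":0.5},{"translation":[-19.2,-6.4,0],"delta_rot":[0,0,-0.96],"jaw":0.5}]}}

```text
time: 9.2
tool_pos: [0.5068, -0.008, 0.2445]
tool_rot: [-0.001, 0.339, 0.941, -0.0]
contact_force: [-1.0, 0.1, -1.4]
gripper_width: 0.143
grasp_force: 61.0
```

```bash
python3 - <<'E'
from h import *
go([.451,-.1435,.25],95)
E
```

```text
t 9.2 tcp [ 0.5068 -0.008   0.2445] rel cm [ -4.34 -13.99  -0.54] rot [-0.    -0.002 -0.779] F [-1.   0.1 -1.4] w 0.143 q6 -1.04
```

Request:
{"fn": "send_rows", "kwargs": {"steps": [{"translation":[-0.7,-2.3,0],"delta_rot":[0,0,-0.13],"jaw":0.5},{"translation":[-1.4,-4.6,0],"delta_rot":[0,0,-0.26],"jaw":0.5},{"translation":[-2.1,-6.9,0],"delta_rot":[0,0,-0.39],"jaw":0.5},{"translation":[-2.8,-9.2,0],"delta_rot":[0,0,-0.52],"jaw":0.5},{"translation":[-3.6,-11.6,0],"delta_rot":[0,0,-0.65],"jaw":0.5},{"translation":[-4.3,-14,0],"delta_rot":[0,0,-0.78],"jaw":0.5},{"translation":[-4.3,-14,0],"delta_rot":[0,0,-0.78],"jaw":0.5},{"translation":[-4.3,-14,0],"delta_rot":[0,0,-0.78],"jaw":0.5}]}}

```text
time: 10.0
tool_pos: [0.4506, -0.1422, 0.2449]
tool_rot: [-0.001, -0.04, 0.999, 0.001]
contact_force: [-0.6, -0.2, -0.5]
gripper_width: 0.146
grasp_force: 61.0
```

```bash
python3 - <<'E'
from h import *
go([.451,-.1435,.164],95)
p,_=pose()
redbrass(grab('wrist','w6'),p[2]-.016+.016)
d=grab('scene','s6')
P=cloud(d); hsv=cv2.cvtColor(d['pixels'],cv2.COLOR_BGR2HSV)
m=(hsv[...,0]>15)&(hsv[...,0]<35)&(hsv[...,1]>100)&(P[...,2]>.2)&(P[...,0]>.45)
print(m.sum(), P[m].min(0).round(3),P[m].max(0).round(3),np.median(P[m],0).round(3)) if m.any() else None
E
```

```text
t 10.0 tcp [ 0.4506 -0.1422  0.2449] rel cm [-0.04 -0.14  8.09] rot [ 0.001 -0.001 -0.007] F [-0.6 -0.2 -0.5] w 0.146 q6 -2.11
red [ 310  191   31  144 3858] rect [ 452.2 -141.7   77.    13.6    5. ] circ [ 452.1 -141.5   38.6]
brass [ 341  125  104   60 1509] rect [ 395.8 -116.8   46.1   10.5   75.1] circ [ 395.7 -116.7   23.4]
126 [ 0.502 -0.158  0.232] [ 0.537 -0.113  0.249] [ 0.517 -0.135  0.244]
```

View pics/w6.png

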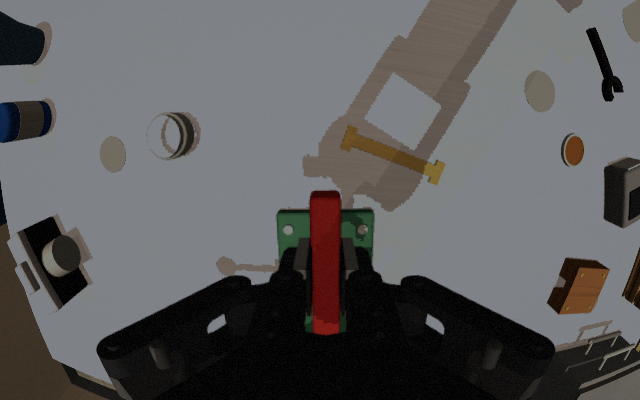

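The wrist view now looks from the robot side: red handle at (325,260), press base right behind it. The ring is hidden by the gripper. In the scene depth the ring centre is about (0.524, -0.1355), 73.7 mm from the TCP. I'll lower to sliding height.

Request:
{"fn": "send_rows", "kwargs": {"steps": [{"translation":[0,-0.1,2],"delta_rot":[0,0,0],"jaw":0.5},{"translation":[0,-0.1,4],"delta_rot":[0,0,0],"jaw":0.5},{"translation":[0,-0.1,6],"delta_rot":[0,0,0],"jaw":0.5},{"translation":[0,-0.1,7.5],"delta_rot":[0,0,0],"jaw":0.5},{"translation":[0,-0.1,8],"delta_rot":[0,0,0],"jaw":0.5},{"translation":[0,-0.1,8],"delta_rot":[0,0,0],"jaw":0.5},{"translation":[0,-0.1,8],"delta_rot":[0,0,0],"jaw":0.5},{"translation":[0,-0.1,8],"delta_rot":[0,0,0],"jaw":0.5}]}}

```text
time: 10.9
tool_pos: [0.452, -0.1436, 0.1673]
tool_rot: [0.001, -0.042, 0.999, -0.001]
contact_force: [0.7, -0.3, -0.3]
gripper_width: 0.141
grasp_force: 61.0
```

```bash
python3 - <<'E'
from h import *
go([.4517,-.1436,.164],95)
d=grab('scene','s7')
P=cloud(d); hsv=cv2.cvtColor(d['pixels'],cv2.COLOR_BGR2HSV)
m=(hsv[...,0]>15)&(hsv[...,0]<35)&(hsv[...,1]>100)&(P[...,2]>.12)&(P[...,2]<.19)&(P[...,0]>.45)&(P[...,1]<0)
q=P[m];print(m.sum(), q.min(0).round(3),q.max(0).round(3),np.median(q,0).round(3))
d=grab('side','sd7'); P=cloud(d); hsv=cv2.cvtColor(d['pixels'],cv2.COLOR_BGR2HSV)
m=(hsv[...,0]>15)&(hsv[...,0]<35)&(hsv[...,1]>80)&(P[...,2]>.12)&(P[...,2]<.19)&(P[...,0]>.45)&(P[...,1]<0)
q=P[m];print(m.sum(), q.min(0).round(3),q.max(0).round(3)) if m.any() else 0
cv2.imwrite('pics/sd7c.png',cv2.resize(d['pixels'][120:240,270:400],None,fx=4,fy=4,interpolation=cv2.INTER_CUBIC))
E
```

```text
t 10.9 tcp [ 0.452  -0.1436  0.1673] rel cm [ 0.03 -0.    0.33] rot [-0.001  0.002 -0.004] F [ 0.7 -0.3 -0.3] w 0.141 q6 -2.12
127 [ 0.503 -0.16   0.148] [ 0.544 -0.112  0.171] [ 0.518 -0.139  0.166]
1163 [ 0.502 -1.89   0.12 ] [ 2.188 -0.004  0.19 ]
```

View pics/sd7c.png

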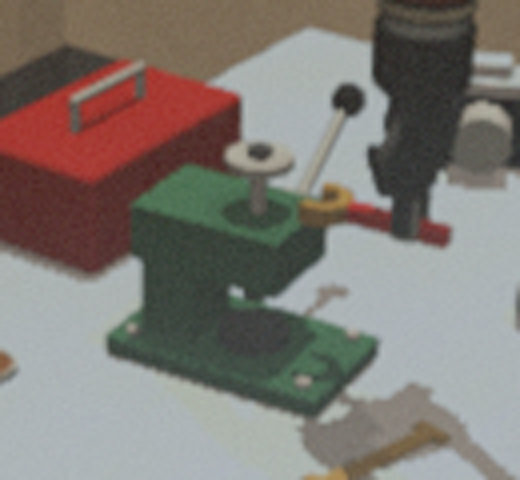

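Side crop: the ring at (325,200) is level with the gap between head and flange and points at the rod (262,205). I'll slide it on.

Request:
{"fn": "send_rows", "kwargs": {"steps": [{"translation":[-0.7,0,0.3],"delta_rot":[0,0,0],"jaw":0.5},{"translation":[-1.6,0,0.3],"delta_rot":[0,0,0],"jaw":0.5},{"translation":[-2.5,0,0.3],"delta_rot":[0,0,0],"jaw":0.5},{"translation":[-3.4,0,0.3],"delta_rot":[0,0,0],"jaw":0.5},{"translation":[-4.3,0,0.3],"delta_rot":[0,0,0],"jaw":0.5},{"translation":[-5.2,0,0.3],"delta_rot":[0,0,0],"jaw":0.5},{"translation":[-5.9,0,0.3],"delta_rot":[0,0,0],"jaw":0.5},{"translation":[-5.9,0,0.3],"delta_rot":[0,0,0],"jaw":0.5}]}}

```text
time: 11.8
tool_pos: [0.5109, -0.1383, 0.1629]
tool_rot: [0.0, -0.042, 0.999, 0.0]
contact_force: [0.4, -0.3, -1.4]
gripper_width: 0.146
grasp_force: 61.0
```

```bash
python3 - <<'E'
from h import *
go([.5115,-.1384,.157],95)
d=grab('scene','s8')
cv2.imwrite('pics/s8c.png',cv2.resize(d['pixels'][190:290,220:340],None,fx=5,fy=5,interpolation=cv2.INTER_CUBIC))
E
```

```text
t 11.8 tcp [ 0.5109 -0.1383  0.1629] rel cm [-0.06 -0.02  0.59] rot [ 0.     0.    -0.003] F [ 0.4 -0.3 -1.4] w 0.146 q6 -2.06
```

View pics/s8c.png

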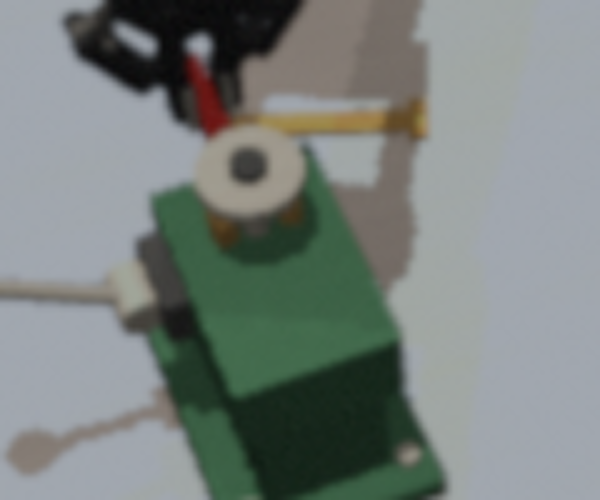

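The arms at (228,232) and (290,215) straddle the rod at (257,225), so it is centred. I'll go 1 mm deeper and lower onto the head.

Request:
{"fn": "send_rows", "kwargs": {"steps": [{"translation":[-0.1,0,0.2],"delta_rot":[0,0,0],"jaw":0.5},{"translation":[-0.2,0,0.4],"delta_rot":[0,0,0],"jaw":0.5},{"translation":[-0.2,0,0.5],"delta_rot":[0,0,0],"jaw":0.5},{"translation":[-0.2,0,0.6],"delta_rot":[0,0,0],"jaw":0.5},{"translation":[-0.2,0,0.65],"delta_rot":[0,0,0],"jaw":0.5},{"translation":[-0.2,0,0.7],"delta_rot":[0,0,0],"jaw":0.5},{"translation":[-0.2,0,0.7],"delta_rot":[0,0,0],"jaw":0.5},{"translation":[-0.2,0,0.7],"delta_rot":[0,0,0],"jaw":0.5}]}}

```text
time: 12.65
tool_pos: [0.512, -0.1382, 0.156]
tool_rot: [0.0, -0.042, 0.999, -0.0]
contact_force: [-0.4, -0.2, -0.8]
gripper_width: 0.144
grasp_force: 61.0
```

Request:
{"fn": "send_rows", "kwargs": {"steps": [{"translation":[0,0,0.1],"delta_rot":[0,0,0],"jaw":0.5},{"translation":[0,0,0.1],"delta_rot":[0,0,0],"jaw":0.5},{"translation":[0,0,0.1],"delta_rot":[0,0,0],"jaw":2},{"translation":[0,0,0.1],"delta_rot":[0,0,0],"jaw":3},{"translation":[0,0,0.1],"delta_rot":[0,0,0],"jaw":3.5},{"translation":[0,0,0.1],"delta_rot":[0,0,0],"jaw":3.5},{"translation":[0,0,-1],"delta_rot":[0,0,0],"jaw":3.5},{"translation":[0,0,-4],"delta_rot":[0,0,0],"jaw":3.5}]}}

```text
time: 13.45
tool_pos: [0.5101, -0.1374, 0.1935]
tool_rot: [-0.003, -0.042, 0.999, 0.001]
contact_force: [0.3, -0.6, 0.3]
gripper_width: 0.408
grasp_force: 0.0
```

```bash
python3 - <<'E'
from h import *
go([.5984,-.290,.25],95)
d=grab('scene','s9'); P=cloud(d); hsv=cv2.cvtColor(d['pixels'],cv2.COLOR_BGR2HSV)
m=(hsv[...,0]>15)&(hsv[...,0]<35)&(hsv[...,1]>100)&(P[...,2]>.12)&(P[...,2]<.175)&(P[...,0]>.45)&(P[...,1]<0)
q=P[m];print('brass',m.sum(), q.min(0).round(3),q.max(0).round(3),np.median(q,0).round(3))
d=grab('side','sd9'); P=cloud(d); hsv=cv2.cvtColor(d['pixels'],cv2.COLOR_BGR2HSV)
B=(P[...,2]>.12)&(P[...,2]<.175)&(P[...,0]>.45)&(P[...,0]<.65)&(P[...,1]<0)&(P[...,1]>-.25)
for nm,h in(('brass',(hsv[...,0]>13)&(hsv[...,0]<35)),('red',(hsv[...,0]<6)|(hsv[...,0]>174))):
    m=B&h&(hsv[...,1]>90);q=P[m];print(nm,m.sum(), q.min(0).round(3),q.max(0).round(3),np.median(q,0).round(3)) if m.any() else 0
cv2.imwrite('pics/s9c.png',cv2.resize(d['pixels'][130:230,290:400],None,fx=5,fy=5,interpolation=cv2.INTER_CUBIC))
E
```

```text
t 13.45 tcp [ 0.5101 -0.1374  0.1935] rel cm [ -7.49 -15.92  -5.74] rot [ 0.003 -0.006 -0.004] F [ 0.3 -0.6  0.3] w 0.408 q6 -2.06
brass 60 [ 0.518 -0.155  0.137] [ 0.602 -0.109  0.159] [ 0.594 -0.145  0.153]
brass 61 [ 0.565 -0.154  0.141] [ 0.595 -0.104  0.156] [ 0.577 -0.115  0.151]
red 118 [ 0.479 -0.148  0.138] [ 0.565 -0.124  0.156] [ 0.524 -0.132  0.151]
```

View pics/s9c.png

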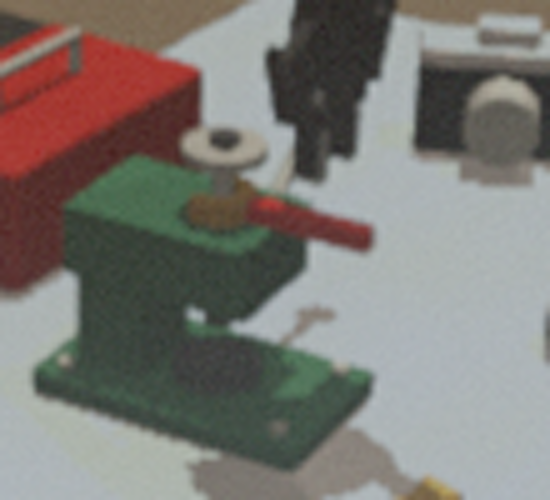

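Side crop: the stop lies flat on the head, the rod goes through the ring at (222,190) and the handle points to the robot. The depth agrees, with the top at 0.156 m and the handle end at x = 0.479. Next is the lever: rise with the fingers shut and go over the knob.

Request:
{"fn": "send_rows", "kwargs": {"steps": [{"translation":[0,0,-4],"delta_rot":[0,0,0],"jaw":3},{"translation":[0,0,-8],"delta_rot":[0,0,0],"jaw":2},{"translation":[-2,-4,-9],"delta_rot":[0,0,0],"jaw":0},{"translation":[-4,-8,-9],"delta_rot":[0,0,0],"jaw":0},{"translation":[-6,-12,-9],"delta_rot":[0,0,0],"jaw":0},{"translation":[-7.5,-16,-9],"delta_rot":[0,0,0],"jaw":0},{"translation":[-7.5,-16,-9],"delta_rot":[0,0,0],"jaw":0},{"translation":[-7.5,-16,-9],"delta_rot":[0,0,0],"jaw":0}]}}

```text
time: 14.35
tool_pos: [0.6, -0.292, 0.2852]
tool_rot: [-0.001, -0.041, 0.999, 0.001]
contact_force: [-0.3, 0.2, 0.1]
gripper_width: -0.001
grasp_force: 0.0
```

```bash
cat >> h.py <<'E'
def knob():
    d=grab_frame('scene'); P=cloud(d); hsv=cv2.cvtColor(d['pixels'],cv2.COLOR_BGR2HSV)
    m=(hsv[...,2]<70)&(abs(P[...,0]-.6)<.03)&(P[...,1]<-.26)&(P[...,1]>-.34)&(P[...,2]>.07)&(P[...,2]<.2)
    q=P[m]; print('knob',m.sum(),q.min(0).round(3),q.max(0).round(3)) if m.any() else print('no knob')
    m=(abs(P[...,0]-.584)<.02)&(abs(P[...,1]+.132)<.02)&(P[...,2]>.15); q=P[m]; print('rod top/flange z',np.nanpercentile(q[:,2],[5,50,95]).round(4),m.sum())
E
python3 - <<'E'
from h import *
go([.599,-.293,.215],95)
knob()
E
```

```text
t 14.35 tcp [ 0.6    -0.292   0.2852] rel cm [ 0.1  -0.1   7.02] rot [ 0.001 -0.001 -0.005] F [-0.3  0.2  0.1] w -0.001 q6 -2.22
knob 86 [ 0.593 -0.301  0.174] [ 0.614 -0.276  0.192]
rod top/flange z [0.1543 0.1885 0.1948] 231
```

Request:
{"fn": "send_rows", "kwargs": {"steps": [{"translation":[0,0,2.5],"delta_rot":[0,0,0],"jaw":0},{"translation":[0,0,5],"delta_rot":[0,0,0],"jaw":0},{"translation":[0,0,6.5],"delta_rot":[0,0,0],"jaw":0},{"translation":[0,-0.2,7.5],"delta_rot":[0,0,0],"jaw":0},{"translation":[0,-0.3,8.3],"delta_rot":[0,0,0],"jaw":0},{"translation":[0,-0.5,9.1],"delta_rot":[0,0,0],"jaw":0},{"translation":[0,-0.7,9.9],"delta_rot":[0,0,0],"jaw":0},{"translation":[0,-0.9,10.7],"delta_rot":[0,0,0],"jaw":0}]}}

```text
time: 15.2
tool_pos: [0.6022, -0.3021, 0.1815]
tool_rot: [0.002, -0.041, 0.999, -0.002]
contact_force: [1.4, -3.1, 4.3]
gripper_width: -0.001
grasp_force: 2.0
```

```bash
python3 - <<'E'
from h import *
go([.599,-.307,.122],95)
knob()
E
```

```text
t 15.2 tcp [ 0.6022 -0.3021  0.1815] rel cm [ 0.38 -0.43  5.95] rot [-0.004  0.004 -0.004] F [ 1.4 -3.1  4.3] w -0.001 q6 -2.23
knob 116 [ 0.593 -0.313  0.153] [ 0.617 -0.289  0.2  ]
rod top/flange z [0.159  0.1811 0.1876] 212
```

The lever is moving and the flange is about 7 mm down. I'll carry on.

Request:
{"fn": "send_rows", "kwargs": {"steps": [{"translation":[0.1,-0.2,0.8],"delta_rot":[0,0,0],"jaw":0},{"translation":[0.2,-0.3,1.6],"delta_rot":[0,0,0],"jaw":0},{"translation":[0.2,-0.4,2.4],"delta_rot":[0,0,0],"jaw":0},{"translation":[0.2,-0.4,3.2],"delta_rot":[0,0,0],"jaw":0},{"translation":[0.2,-0.4,4],"delta_rot":[0,0,0],"jaw":0},{"translation":[0.2,-0.4,4.5],"delta_rot":[0,0,0],"jaw":0},{"translation":[0.2,-0.4,4.9],"delta_rot":[0,0,0],"jaw":0},{"translation":[0.2,-0.4,5.1],"delta_rot":[0,0,0],"jaw":0}]}}

```text
time: 16.05
tool_pos: [0.5987, -0.3041, 0.127]
tool_rot: [-0.001, -0.042, 0.999, 0.001]
contact_force: [-1.7, -0.5, 2.7]
gripper_width: 0.001
grasp_force: 0.9
```

```bash
python3 - <<'E'
from h import *
go([.599,-.307,.122],95)
knob()
E
```

```text
t 16.05 tcp [ 0.5987 -0.3041  0.127 ] rel cm [-0.   -0.29  0.5 ] rot [ 0.001 -0.001 -0.004] F [-1.7 -0.5  2.7] w 0.001 q6 -2.23
knob 442 [ 0.587 -0.34   0.093] [ 0.62 -0.26  0.2 ]
rod top/flange z [0.1627 0.1664 0.1727] 204
```

Request:
{"fn": "send_rows", "kwargs": {"steps": [{"translation":[0,-0.1,0.1],"delta_rot":[0,0,0],"jaw":0},{"translation":[0,-0.1,0.2],"delta_rot":[0,0,0],"jaw":0},{"translation":[0,-0.1,0.3],"delta_rot":[0,0,0],"jaw":0},{"translation":[0,-0.1,0.4],"delta_rot":[0,0,0],"jaw":0},{"translation":[0,-0.1,0.4],"delta_rot":[0,0,0],"jaw":0},{"translation":[0,-0.1,0.4],"delta_rot":[0,0,0],"jaw":0},{"translation":[0,-0.1,0.4],"delta_rot":[0,0,0],"jaw":0},{"translation":[0,-0.1,0.4],"delta_rot":[0,0,0],"jaw":0}]}}

```text
time: 16.9
tool_pos: [0.5993, -0.3056, 0.1239]
tool_rot: [0.0, -0.042, 0.999, -0.0]
contact_force: [-0.4, 0.7, 0.0]
gripper_width: 0.0
grasp_force: 0.4
```

Request:
{"fn": "send_rows", "kwargs": {"steps": [{"translation":[0,0,0.1],"delta_rot":[0,0,0],"jaw":0},{"translation":[0,0,0.2],"delta_rot":[0,0,0],"jaw":0},{"translation":[0,0,0.3],"delta_rot":[0,0,0],"jaw":0},{"translation":[0,0,0.3],"delta_rot":[0,0,0],"jaw":0},{"translation":[0,0,0.3],"delta_rot":[0,0,0],"jaw":0},{"translation":[0,0,0.3],"delta_rot":[0,0,0],"jaw":0},{"translation":[0,0,0.3],"delta_rot":[0,0,0],"jaw":0},{"translation":[0,0,0.3],"delta_rot":[0,0,0],"jaw":0}]}}

```text
time: 17.7
tool_pos: [0.5994, -0.3055, 0.1217]
tool_rot: [0.0, -0.042, 0.999, -0.0]
contact_force: [-2.1, 1.9, 5.9]
gripper_width: 0.003
grasp_force: 2.7
```

```bash
python3 - <<'E'
from h import *
go([.599,-.307,.122],95)
knob()
E
```

```text
t 17.7 tcp [ 0.5994 -0.3055  0.1217] rel cm [ 0.05 -0.14 -0.03] rot [-0.     0.    -0.004] F [-2.1  1.9  5.9] w 0.003 q6 -2.24
knob 479 [ 0.586 -0.34   0.089] [ 0.621 -0.26   0.2  ]
rod top/flange z [0.1611 0.1647 0.1716] 198
```

Flange travel is about 24 mm and the force has risen, so it is seated. I'll give a last small press and retreat straight up.

Request:
{"fn": "send_rows", "kwargs": {"steps": [{"translation":[0,0,0.15],"delta_rot":[0,0,0],"jaw":0},{"translation":[0,0,0.15],"delta_rot":[0,0,0],"jaw":0},{"translation":[0,0,0],"delta_rot":[0,0,0],"jaw":0},{"translation":[0,0,-2],"delta_rot":[0,0,0],"jaw":0},{"translation":[0,0,-6],"delta_rot":[0,0,0],"jaw":0},{"translation":[0,0,-10],"delta_rot":[0,0,0],"jaw":0},{"translation":[0,0,-13],"delta_rot":[0,0,0],"jaw":0},{"translation":[0,0,-13],"delta_rot":[0,0,0],"jaw":0}]}}

```text
time: 18.55
tool_pos: [0.6014, -0.3072, 0.2574]
tool_rot: [0.004, -0.042, 0.999, -0.003]
contact_force: [0.7, -0.2, 2.2]
gripper_width: 0.003
grasp_force: 0.0
```

```bash
python3 - <<'E'
from h import *
go([.599,-.307,.25],95)
knob()
d=grab('side','sd10'); P=cloud(d); hsv=cv2.cvtColor(d['pixels'],cv2.COLOR_BGR2HSV)
B=(P[...,2]>.12)&(P[...,2]<.175)&(P[...,0]>.45)&(P[...,0]<.65)&(P[...,1]<0)&(P[...,1]>-.25)
for nm,h in(('brass',(hsv[...,0]>13)&(hsv[...,0]<35)),('red',(hsv[...,0]<6)|(hsv[...,0]>174))):
    m=B&h&(hsv[...,1]>90);q=P[m];print(nm,m.sum(), q.min(0).round(3),q.max(0).round(3),np.median(q,0).round(3)) if m.any() else 0
E
```

```text
t 18.55 tcp [ 0.6014 -0.3072  0.2574] rel cm [0.24 0.05 0.74] rot [-0.007  0.008 -0.004] F [ 0.7 -0.2  2.2] w 0.003 q6 -2.24
knob 76 [ 0.594 -0.318  0.09 ] [ 0.615 -0.294  0.111]
rod top/flange z [0.1608 0.1646 0.1714] 198
brass 20 [ 0.563 -0.124  0.14 ] [ 0.596 -0.105  0.15 ] [ 0.579 -0.111  0.145]
red 121 [ 0.476 -0.175  0.135] [ 0.564 -0.121  0.157] [ 0.524 -0.132  0.15 ]
```

The lever stays down: knob top at 0.11 m (0.108 expected), flange travel 24 mm, and the stop has not moved. I'll hand in.

```bash
python3 -c "
from plant import *
print(job_done())"
```

```text
the job is handed in; nothing more can be done
None
```

The stop is on the rod, flat on the head, with the lever down and the flange resting on it (about 24 mm of travel); I handed the job in at about 18.6 s of the 72 s, and no verdict came back.

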